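Find the medicine box whose catch still gives, and put the pills in it

ROBOT

A 7-joint arm with a two-finger parallel gripper is mounted at the origin on the work surface. World frame = base frame: x ahead of the robot, y to its left, z up, the work surface at z = 0. Lengths are in m, angles in degrees, forces in N, time in s.
With the tool pointing down it reaches from about 0.425 to 0.875 m from the base axis. Payload 4.7 kg.
Tool frame: the origin (TCP) lies between the finger pads; the fingertips stand 8 mm ahead of it and the grasp point (between the pads) lies 11 mm behind it (env.tip_extent is the distance from the TCP to the fingertips, in m); z points along the fingers, y is the line along which they close (so a half turn about z gives the same grasp; the last joint's range is limited). The gripper opens to 87 mm and grips with 3 to 60 N. Pads are 19 mm wide; open, the fingers measure 117 mm over their backs; the gripper's body (75 mm by 190 mm) begins 51 mm behind the grasp point.
Start: joints at [-67.661, 18.392, -4.016, 83.108, 1.295, 78.541, -3.26], TCP at [0.239, 0.605, 0.231] pointing down, gripper open.
Joint ranges: [-163.93, 163.93], [-17.29, 119.83], [-79.2, 71.16], [3.27, 140.29], [-89.18, 269.18], [5.43, 117.66], [-154.24, 154.24]. Speed limits (degrees/s): [147.25, 147.25, 180, 180, 180, 180, 180].

INTERFACE

Orientations are given as [roll, pitch, yaw] about the fixed x, y, z axes, in that order (R = Rz(yaw) Ry(pitch) Rx(roll)).
In Python, from cell import sensors, vision, workorder, env gives the robot as it stands.
- The arm moves only by the tool drive_tool, never from a script. Its argument "moves" is a list of rows, each an object of numbers: "x", "y", "z": the shift along the tool's x, y, z in mm; "rx", "ry", "rz": the turn, a rotation vector about the tool's x, y, z in rad; "fingers": the closure, from -1 (fully open) to 1 (shut). In form: [{"x": .., "y": .., "z": .., "rx": .., "ry": .., "rz": .., "fingers": ..}, ...]. A call has 1 to 20 rows; each row is the pose to reach, as a shift and turn from the pose commanded when the call began, along the tool's axes at that moment; what a row does not reach only later rows make up. A row lasts 1/8 s, in which the tool goes at most 62.5 mm and 10.7 degrees, less where a joint would pass 70% of its speed; a pose out of reach is approached as far as the arm can. A call with a gripper value outside its range is refused whole. The fingers move at their own pace and stop on an object; "force" is the grip in N (left out, the last holds). Time passes only in rows, so rows that repeat a pose let the fingers close. It gives the time, the measured TCP pose, the force, the opening and the grip force at its end, in the units of the state.
- sensors.get_obs(): the state, without advancing time (a new reading comes with each control period).
- vision.read_camera(name): name is "scene" or "top"; returns a dict with "image" (480x640x3 uint8, red, green, blue), "fx", "fy", "cx", "cy" (pixels), "R" (3x3) and "t" (3): a world point X has camera coordinates R X + t. Camera axes: x right, y down, z forward; pixel columns grow to the right and rows downward; lengths in m; the calibration is good to about 2 mm. A picture is of the moment at which its call begins. There is no depth.
- workorder.sign_off(): hands the job in; it is judged then, once.
The state is a dict: "time_s": time; "qpos": joint angles; "joint_velocities": joint speeds; "effort": joint torques, N m; "tool_pos": TCP position; "tool_rot": TCP orientation; "force": force on the tool from outside, world axes, zero at the start; "wrist_torque": the same for the moment, N m; "grip_width": finger opening in m; "grasp_force": force on a finger pad.
Only numpy, scipy, OpenCV 4.12 (cv2) and the standard library are available. Lean on these libraries where they do the work, as an engineer would, in place of code of your own. Each camera call takes 0.05 s, during which the arm holds its last target. There are 200 camera calls.

TASK

Two alike medicine boxes stand here, and one catch has become too stiff: a good catch clicks and lets its lid spring open at a push of no more than 12 N. Push down the ridge of the left-hand box's catch (the robot's left, the lamp's side) until it clicks or until you have reached 12 N; if it holds at 12 N, leave it and push the other one until it clicks; never load a catch with more than 18 N. Then gently stand the short pill jar upright on the floor of the box that opened, leave its lid open, let go, and disturb nothing else on the table.

Things in the scene. Friction and masses are not known exactly. Their poses are not given: they have to be found in the camera images.
- box_a: wooden medicine box fixed to the table, 130 (x) x 150 (y) x 50 mm high without its lid, walls 7 mm; origin at the centre of its underside; its x axis points from the catch side (facing the robot) to the lid's hinge, z up. Both boxes look alike, one stands on the left (+y) and one on the right (-y); in one of them, not known which, the catch is too stiff.
- box_a_in (a point): centre of the inner floor of box_a, 7 mm above the table; axes as the box; the open compartment is 116 (x) x 136 (y) mm, 43 mm deep
- lid_a (a joint): lid of box_a, 6 mm thick, hinged along its far (+x) top edge: 0 shut (its top 57 mm above the table), up to 1.8 rad open, leaning back past upright. A weak spring throws it open and keeps it open (within about 1 s) once the catch has snapped; while the catch is shut a hook holds the lid.
- catch_a (a joint): steel rocker catch at the middle of box_a's front: 0 shut, 0.42 rad open. Pushing its ridge down, the force grows from about a third of the release force to its peak at 5 mm down, fades by 8 mm, where the catch snaps on by itself to a hard stop (12 mm down, 0.42 rad) and stays; let go earlier, it returns. Peak: good about 7 N, stiff over 20 N.
- catch_a_ridge (a point): top of the round ridge (12 mm thick, 40 mm long along the box's y) by which catch_a is pushed down; 50 mm above the table when shut, 35 mm in front of the box's front face (100 mm from its origin along -x); axes as the box while shut. The hook nearer the box reaches 62 mm above the table. At 12 N a stiff catch's ridge is about 2 mm down.
- box_b: wooden medicine box fixed to the table, 130 (x) x 150 (y) x 50 mm high without its lid, walls 7 mm; origin at the centre of its underside; its x axis points from the catch side (facing the robot) to the lid's hinge, z up. Both boxes look alike, one stands on the left (+y) and one on the right (-y); in one of them, not known which, the catch is too stiff.
- box_b_in (a point): centre of the inner floor of box_b, 7 mm above the table; axes as the box; the open compartment is 116 (x) x 136 (y) mm, 43 mm deep
- lid_b (a joint): lid of box_b, 6 mm thick, hinged along its far (+x) top edge: 0 shut (its top 57 mm above the table), up to 1.8 rad open, leaning back past upright. A weak spring throws it open and keeps it open (within about 1 s) once the catch has snapped; while the catch is shut a hook holds the lid.
- catch_b (a joint): steel rocker catch at the middle of box_b's front: 0 shut, 0.42 rad open. Pushing its ridge down, the force grows from about a third of the release force to its peak at 5 mm down, fades by 8 mm, where the catch snaps on by itself to a hard stop (12 mm down, 0.42 rad) and stays; let go earlier, it returns. Peak: good about 7 N, stiff over 20 N.
- catch_b_ridge (a point): top of the round ridge (12 mm thick, 40 mm long along the box's y) by which catch_b is pushed down; 50 mm above the table when shut, 35 mm in front of the box's front face (100 mm from its origin along -x); axes as the box while shut. The hook nearer the box reaches 62 mm above the table. At 12 N a stiff catch's ridge is about 2 mm down.
- pill_jar: short brown-glass pill jar with a white cap, 42 mm diameter, 85 mm high, 0.08 to 0.17 kg, standing to the right of the boxes; origin at the centre of its underside, z up
- syrup_bottle: tall bottle of the same brown glass with a white cap, 52 mm diameter, 140 mm high; not the one to be put away; loose bystander, origin at the centre of its underside
- ring_dish: small low white dish, 64 mm across, 22 mm high; loose bystander, origin at the centre of its underside
- cream_tin: flat round metal tin, 60 mm diameter, 25 mm high; loose bystander, origin at the centre of its underside
- mug: blue mug, 80 mm across without its handle, 90 mm high; loose bystander, origin at the centre of its underside
- alarm_clock: small white alarm clock, 45 x 100 x 76 mm high; loose bystander, origin at the centre of its underside
- paperback: paperback lying flat, 178 x 113 x 24 mm; loose bystander, origin at the centre of its underside
- glasses_case: brown spectacle case lying flat, 160 x 60 x 35 mm; loose bystander, origin at the centre of its underside
Things that resemble listed ones, but are neither listed nor needed, are in the scene too. Leave any yellow look-alike of the box_b alone.

How it is judged:
By the outcome, as a careful person would: the job done as asked, in the order asked, and still so for the second after the job is handed in, with the robot touching nothing.
It also fails if it takes over 72 s, if anything falls off the work surface, if the arm or the gripper's body presses on something with over 40 N, if the wrist force passes 120 N, or if a joint passes its speed limit or range.

## Working session

There is one attempt and no reset: what is moved stays moved. The work goes in short steps, Python scripts to look and compute and a tool call to move; the robot and the scene stay as the last step left them, time stands still between calls to the robot, and variables do not carry over. Pictures are saved under pics/ and viewed, at most 10 in all, crops included, and the job is handed in when it is done.

Besides the shell and the picture viewer there is one more tool, called after "Request:" by a JSON object that holds its "name" and its "arguments", one argument or row to a line. drive_tool: Moves the arm, as the interface text tells. Its arguments: {"type":"object","properties":{"moves":{"type":"array"},"force":{"type":"number"}},"required":["moves"]}

```bash
ls; mkdir -p pics; python3 - <<'E'
from cell import sensors, vision, env
import cv2
for n in("scene","top"):
    c=vision.read_camera(n); cv2.imwrite(f"pics/{n}0.png",c["image"][:,:,::-1])
    print(n,c["fx"],c["fy"],c["cx"],c["cy"],c["R"],c["t"])
print(sensors.get_obs(),env.tip_extent)
E
```

```text
pics
scene 539.9773313631955 539.9773313631955 313.3854226037995 242.2845306245065 [[-0.67033735  0.74199715  0.00938487]
 [ 0.38801136  0.36126277 -0.84790117]
 [-0.63253065 -0.56473839 -0.53007124]] [ 0.37159741 -0.13503499  1.68878166]
top 489.1993516925691 489.1993516925691 319.9205143070004 237.6169781474618 [[-0.01758868 -0.99980727  0.00872133]
 [-0.99201111  0.01636041 -0.12508515]
 [ 0.12491836 -0.01085174 -0.99210768]] [-0.03892004  0.52065825  1.26440073]
{'time_s': 0.1, 'qpos': array([-67.6594543 ,  18.43451589,  -4.01411546,  83.168602  ,
         1.29534043,  78.53919975,  -3.25892162]), 'joint_velocities': array([ 0.02269528, -0.04524515,  0.06873476, -0.11360848, -0.00678797,
        0.0690045 , -0.09116586]), 'effort': array([-6.79183344e-06, -4.92570233e+01, -4.05761618e-01, -3.13398743e+01,
       -6.40060427e-02,  3.94226192e-02,  9.31893214e-05]), 'tool_pos': array([0.23845708, 0.60416822, 0.22956798]), 'tool_rot': array([-1.79902925e+02,  6.18644506e-03,  1.58468872e+02]), 'force': array([0.29035147, 0.01316935, 0.41601536]), 'wrist_torque': array([-0.01793154, -0.02827832,  0.05296598]), 'grasp_force': 0.0, 'grip_width': 0.08712016155731728} 0.008
```

View pics/scene0.png

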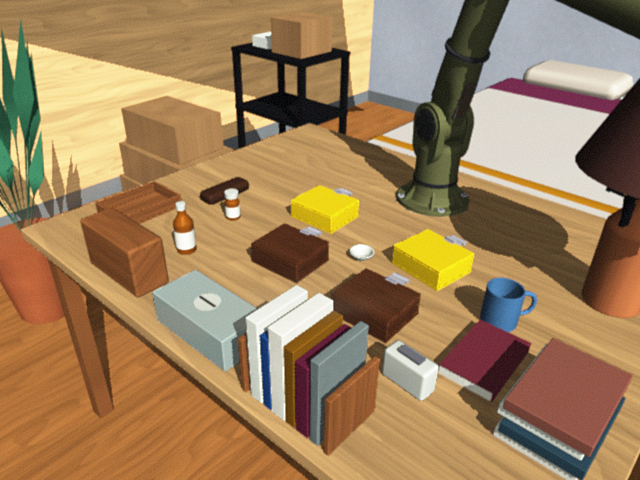

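View pics/top0.png

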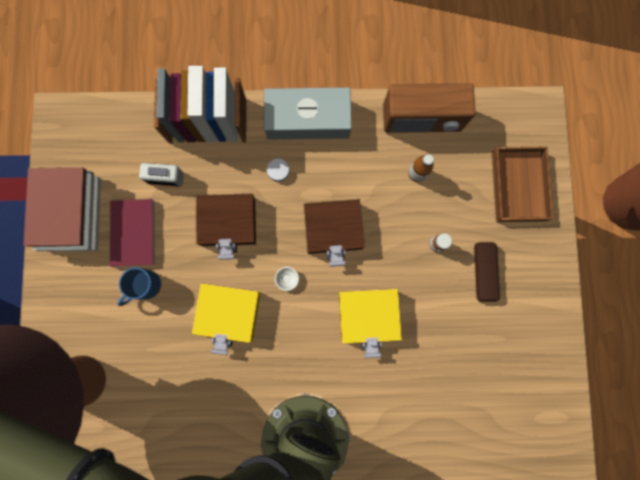

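The top view shows the brown boxes at about (226,220) on the left and (334,227) on the right, with catches at (226,248) and (337,255). The jar is at (441,242), and the dish at (287,279) lies between the boxes and the robot. The yellow look-alikes are nearer the robot.

```bash
cat > h.py <<'E'
import numpy as np, cv2
from cell import sensors, vision
def cam(n): return vision.read_camera(n)
def ray(c,u,v,z):
    C=-c["R"].T@c["t"]; d=c["R"].T@np.array([(u-c["cx"])/c["fx"],(v-c["cy"])/c["fy"],1.])
    return C+d*(z-C[2])/d[2]
def proj(c,X):
    p=c["R"]@np.asarray(X,float)+c["t"]; return np.array([c["fx"]*p[0]/p[2]+c["cx"],c["fy"]*p[1]/p[2]+c["cy"]])
def save(c,name,x0,y0,x1,y1,s,pts=()):
    im=cv2.resize(c["image"][y0:y1,x0:x1,::-1],None,fx=s,fy=s,interpolation=cv2.INTER_CUBIC)
    for p in pts:
        u,v=proj(c,p); cv2.circle(im,(int((u-x0+.5)*s),int((v-y0+.5)*s)),3,(0,255,0),1)
    cv2.imwrite(name,im)
E
python3 - <<'E'
from h import *
c=cam("top"); im=c["image"]; hsv=cv2.cvtColor(im,cv2.COLOR_RGB2HSV)
for nm,(x0,y0,x1,y1) in dict(left=(185,180,268,250),right=(295,190,375,258)).items():
    V=hsv[y0:y1,x0:x1,2]; 
    m=((V<95)&(hsv[y0:y1,x0:x1,1]>110)).astype(np.uint8)
    m=cv2.morphologyEx(m,cv2.MORPH_OPEN,np.ones((5,5)))
    cs=max(cv2.findContours(m,0,2)[0],key=cv2.contourArea).reshape(-1,2)+[x0,y0]
    W=np.array([ray(c,u,v,.057) for u,v in cs])[:,:2]
    r=cv2.minAreaRect((W*1000).astype(np.float32)); print(nm,r)
    # catch: grey
    x0,y0,x1,y1=(205,232,248,264) if nm=="left" else (315,240,358,270)
    s=im[y0:y1,x0:x1].astype(int); g=((s.max(2)-s.min(2)<40)&(s.min(2)>95)).astype(np.uint8)
    ys,xs=np.nonzero(g); print("catch px",xs.min()+x0,xs.max()+x0,ys.min()+y0,ys.max()+y0,len(xs))
    for y in range(ys.min(),ys.max()+1):
        q=xs[ys==y]; 
        if len(q): print(y+y0,q.min()+x0,q.max()+x0,ray(c,q.mean()+x0,y+y0,.05)[:2].round(4))
# jar cap, dish
for nm,(x0,y0,x1,y1,z) in dict(jar=(425,228,460,256,.085),dish=(268,262,306,298,.022)).items():
    s=im[y0:y1,x0:x1].astype(int); g=((s.max(2)-s.min(2)<40)&(s.min(2)>130)).astype(np.uint8)
    ys,xs=np.nonzero(g); print(nm,len(xs),xs.min()+x0,xs.max()+x0,ys.min()+y0,ys.max()+y0,ray(c,xs.mean()+x0,ys.mean()+y0,z))
save(c,"pics/crop1.png",180,180,380,300,4)
E
```

```text
left ((567.52001953125, 194.32904052734375), (135.3999481201172, 156.11688232421875), 0.4216827154159546)
catch px 216 233 239 259 274
239 219 230 [0.5182 0.2016]
240 219 230 [0.5156 0.2016]
241 218 230 [0.513  0.2029]
242 219 230 [0.5103 0.2015]
243 219 229 [0.5077 0.2028]
244 216 229 [0.5052 0.2058]
245 216 233 [0.5025 0.2049]
246 216 229 [0.4999 0.206 ]
247 216 229 [0.4973 0.2042]
248 221 230 [0.4946 0.1988]
249 220 230 [0.492  0.2001]
250 219 231 [0.4893 0.2001]
251 219 231 [0.4867 0.2001]
252 219 231 [0.4841 0.2001]
253 219 232 [0.4815 0.1987]
254 219 232 [0.4789 0.1987]
255 218 233 [0.4763 0.1987]
256 218 233 [0.4736 0.1987]
257 218 233 [0.471  0.1987]
258 218 233 [0.4684 0.1987]
259 219 228 [0.4659 0.2038]
right ((544.3713989257812, -86.82373809814453), (133.8669891357422, 148.1396942138672), 3.690707206726074)
catch px 327 345 245 265 277
245 334 340 [ 0.4976 -0.0919]
246 330 341 [ 0.495  -0.0879]
247 330 341 [ 0.4924 -0.0878]
248 330 341 [ 0.4898 -0.0878]
249 330 341 [ 0.4872 -0.0877]
250 330 341 [ 0.4845 -0.0877]
251 327 344 [ 0.4819 -0.0872]
252 327 344 [ 0.4793 -0.0872]
253 327 340 [ 0.4768 -0.0823]
254 327 340 [ 0.4742 -0.0822]
255 330 340 [ 0.4715 -0.0861]
256 330 341 [ 0.4688 -0.0873]
257 330 342 [ 0.4662 -0.0886]
258 330 342 [ 0.4636 -0.0885]
259 330 342 [ 0.461  -0.0885]
260 330 343 [ 0.4584 -0.0897]
261 330 344 [ 0.4557 -0.091 ]
262 329 345 [ 0.4531 -0.0909]
263 329 345 [ 0.4505 -0.0908]
264 329 344 [ 0.4479 -0.0895]
265 330 342 [ 0.4454 -0.0881]
jar 192 430 451 234 247 [ 0.50044017 -0.36018262  0.085     ]
dish 373 275 298 267 290 [0.41233945 0.03898474 0.022     ]
```

View pics/crop1.png

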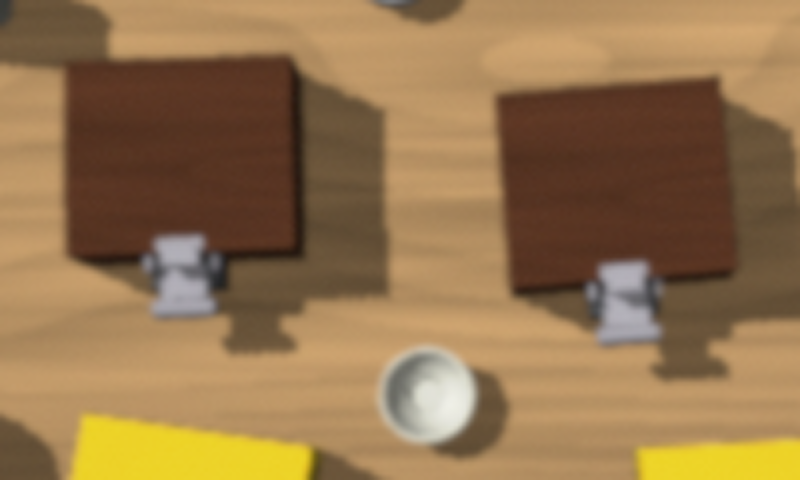

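The crop shows both catches: left ridge at crop (183,308), image (226,257), and right ridge at crop (627,335), image (337,263). The dish is at image (287,279), and the lid corners are clear. I'll work out box poses from these and check the jar against the scene view.

```bash
python3 - <<'E'
from h import *
c=cam("top"); s=cam("scene")
Q=dict(left=[(66,65),(290,57),(299,248),(71,256)],right=[(497,95),(718,78),(735,269),(513,290)])
R=dict(left=[(152,310),(215,310)],right=[(597,338),(660,334)])
pts=[]
for n in Q:
    P=[ray(c,180+(x+.5)/4-.5,180+(y+.5)/4-.5,.057)[:2] for x,y in Q[n]]
    r=[ray(c,180+(x+.5)/4-.5,180+(y+.5)/4-.5,.048)[:2] for x,y in R[n]]
    ctr=np.mean(P,0); yaws=[np.degrees(np.arctan2(*(a-b)[::-1])) for a,b in((P[0],P[3]),(P[1],P[2]))]
    yy=[np.degrees(np.arctan2(*(a-b)[::-1]))-90 for a,b in((P[0],P[1]),(P[3],P[2]))]
    yaw=np.mean(yaws+yy); d=np.array([np.cos(np.radians(yaw)),np.sin(np.radians(yaw))])
    print(n,ctr.round(4),"yaws",np.round(yaws+yy,1),"ridge from box",(ctr-.1*d).round(4),"seen",np.mean(r,0).round(4), np.linalg.norm(P[0]-P[1]),np.linalg.norm(P[0]-P[3]))
    rd=ctr-.1*d; e=np.array([-d[1],d[0]])
    for a in(-.02,0,.02): pts.append([*(rd+a*e),.05])
    for a in(-.065,.065):
        for b in(-.075,.075): pts.append([*(ctr+a*d+b*e),.057])
j=[.5004,-.3602]
for a in np.linspace(0,6.28,13): pts+= [[j[0]+.021*np.cos(a),j[1]+.021*np.sin(a),z] for z in(0,.085)]
im=s["image"][:,:,::-1].copy()
A=np.vstack([cv2.resize(im[170:340,190:470],(800,486),interpolation=2)])
k=800/280
for p in pts:
    u,v=proj(s,p); cv2.circle(A,(int((u-190+.5)*k),int((v-170+.5)*k)),3,(0,255,0),1)
cv2.imwrite("pics/crop2.png",A)
E
```

```text
left [0.571  0.1993] yaws [2.3 2.6 1.2 1.1] ridge from box [0.471  0.1962] seen [0.4709 0.199 ] 0.1468105043843221 0.12631457828485468
right [ 0.5489 -0.0838] yaws [3.8 3.4 3.6 4.5] ridge from box [ 0.4491 -0.0904] seen [ 0.449  -0.0902] 0.14568915841028984 0.12892772554376
```

View pics/crop2.png

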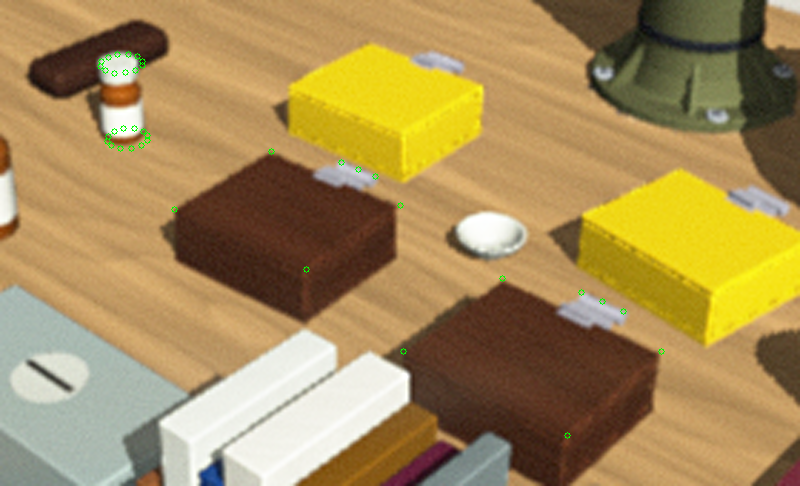

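```bash
python3 - <<'E'
from h import *
c=cam("top"); s=cam("scene")
p=[.2385,.604,.23]
for z in(.22,.3,.5): print(z,proj(c,[*p[:2],z]),proj(s,[*p[:2],z]))
for u,v in((85,380),(110,380)): print([ray(c,u,v,z).round(3) for z in(0.,.15)])
print("shade",[ray(c,u,v,.45).round(3) for u,v in((30,400),(30,325),(82,400))])
print([ray(s,610,290,z).round(3) for z in (0,.1)])
E
```

```text
0.22 [ 24.82061606 359.49716303] [644.28503589 236.8708746 ]
0.3 [  1.50729372 364.32352821] [658.19662035 201.35596603]
0.5 [-77.22930331 380.62371762] [698.51536682  98.42616687]
[array([0.159, 0.572, 0.   ]), array([0.182, 0.503, 0.15 ])]
[array([0.158, 0.507, 0.   ]), array([0.181, 0.446, 0.15 ])]
shade [array([0.195, 0.458, 0.45 ]), array([0.322, 0.465, 0.45 ]), array([0.194, 0.369, 0.45 ])]
[array([0.117, 0.565, 0.   ]), array([0.279, 0.585, 0.1  ])]
```

```bash
python3 - <<'E'
from h import *
c=cam("top"); s=cam("scene")
a=cv2.resize(c["image"][300:480,0:200,::-1],(400,360),interpolation=2)
b=cv2.resize(s["image"][0:330,440:640,::-1],(364,600),interpolation=2)
b=b[:600]; a=cv2.copyMakeBorder(a,0,240,0,0,cv2.BORDER_CONSTANT)
cv2.imwrite("pics/lamp.png",np.hstack([a,b]))
E
```

```text
(no output)
```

View pics/lamp.png

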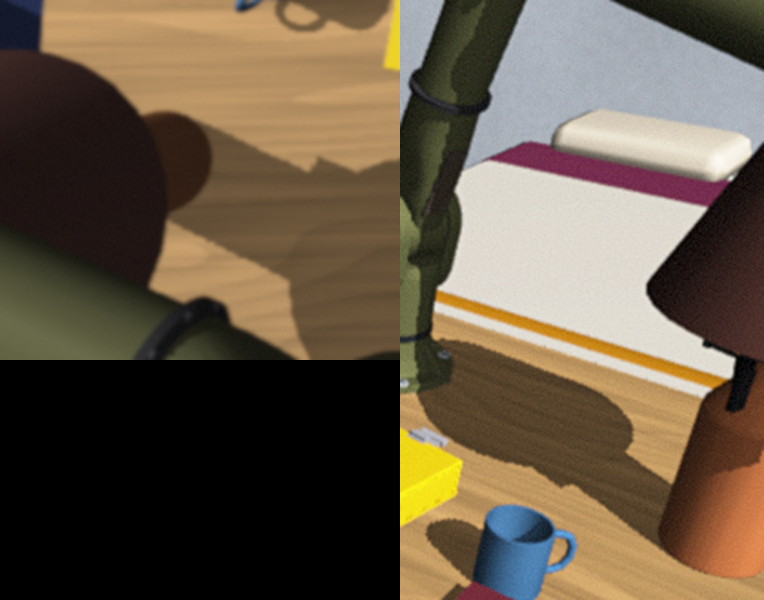

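The lamp stands beside the arm's start, on the −x side of the TCP. I'll move away in +x first, then go over to the left catch with closed fingers.

Request:
{"name": "drive_tool", "arguments": {
  "moves": [
    {"x": -45,"y": -8,"fingers": 1},
    {"x": -95,"y": -17,"fingers": 1},
    {"x": -145,"y": -26,"fingers": 1},
    {"x": -186,"y": -40,"fingers": 1},
    {"x": -220,"y": -80,"rz": -0.1,"fingers": 1},
    {"x": -250,"y": -125,"rz": -0.2,"fingers": 1},
    {"x": -285,"y": -170,"rz": -0.3,"fingers": 1},
    {"x": -320,"y": -220,"rz": -0.407,"fingers": 1},
    {"x": -345,"y": -260,"z": 20,"rz": -0.407,"fingers": 1},
    {"x": -363,"y": -294,"z": 50,"rz": -0.407,"fingers": 1},
    {"x": -363,"y": -294,"z": 90,"rz": -0.407,"fingers": 1},
    {"x": -363,"y": -294,"z": 120,"rz": -0.407,"fingers": 1},
    {"x": -363,"y": -294,"z": 130,"rz": -0.407,"fingers": 1},
    {"x": -363,"y": -294,"z": 130,"rz": -0.407,"fingers": 1},
    {"x": -363,"y": -294,"z": 130,"rz": -0.407,"fingers": 1}
  ],
  "force": 10
}}

```text
invalid input at $.moves[0]: expected keys x, y, z, rx, ry, rz, fingers
```

Request:
{"name": "drive_tool", "arguments": {
  "moves": [
    {"x": -45,"y": -8,"z": 0,"rx": 0,"ry": 0,"rz": 0,"fingers": 1},
    {"x": -95,"y": -17,"z": 0,"rx": 0,"ry": 0,"rz": 0,"fingers": 1},
    {"x": -145,"y": -26,"z": 0,"rx": 0,"ry": 0,"rz": 0,"fingers": 1},
    {"x": -186,"y": -40,"z": 0,"rx": 0,"ry": 0,"rz": 0,"fingers": 1},
    {"x": -220,"y": -80,"z": 0,"rx": 0,"ry": 0,"rz": -0.1,"fingers": 1},
    {"x": -250,"y": -125,"z": 0,"rx": 0,"ry": 0,"rz": -0.2,"fingers": 1},
    {"x": -285,"y": -170,"z": 0,"rx": 0,"ry": 0,"rz": -0.3,"fingers": 1},
    {"x": -320,"y": -220,"z": 0,"rx": 0,"ry": 0,"rz": -0.407,"fingers": 1},
    {"x": -345,"y": -260,"z": 20,"rx": 0,"ry": 0,"rz": -0.407,"fingers": 1},
    {"x": -363,"y": -294,"z": 50,"rx": 0,"ry": 0,"rz": -0.407,"fingers": 1},
    {"x": -363,"y": -294,"z": 90,"rx": 0,"ry": 0,"rz": -0.407,"fingers": 1},
    {"x": -363,"y": -294,"z": 120,"rx": 0,"ry": 0,"rz": -0.407,"fingers": 1},
    {"x": -363,"y": -294,"z": 130,"rx": 0,"ry": 0,"rz": -0.407,"fingers": 1},
    {"x": -363,"y": -294,"z": 130,"rx": 0,"ry": 0,"rz": -0.407,"fingers": 1},
    {"x": -363,"y": -294,"z": 130,"rx": 0,"ry": 0,"rz": -0.407,"fingers": 1}
  ],
  "force": 10
}}

```text
time_s: 2.33
tool_pos: [0.4694, 0.1986, 0.102]
tool_rot: [179.9, 0.1, -178.2]
force: [0.8, -0.2, 0.5]
grip_width: 0.0001
grasp_force: 0.0
```

Request:
{"name": "drive_tool", "arguments": {
  "moves": [
    {"x": 1,"y": 0,"z": 15,"rx": 0,"ry": 0,"rz": 0,"fingers": 1},
    {"x": 1,"y": 0,"z": 28,"rx": 0,"ry": 0,"rz": 0,"fingers": 1},
    {"x": 1,"y": 0,"z": 36,"rx": 0,"ry": 0,"rz": 0,"fingers": 1},
    {"x": 1,"y": 0,"z": 40,"rx": 0,"ry": 0,"rz": 0,"fingers": 1},
    {"x": 1,"y": 0,"z": 41,"rx": 0,"ry": 0,"rz": 0,"fingers": 1},
    {"x": 1,"y": 0,"z": 41,"rx": 0,"ry": 0,"rz": 0,"fingers": 1}
  ]
}}

```text
time_s: 3.08
tool_pos: [0.4676, 0.198, 0.0598]
tool_rot: [180.0, 0.0, -178.2]
force: [-1.0, -0.2, 0.0]
grip_width: 0.0002
grasp_force: 0.0
```

```bash
python3 - <<'E'
from h import *
c=cam("top"); s=cam("scene"); print(sensors.get_obs()["force"],sensors.get_obs()["tool_pos"])
b=cv2.resize(s["image"][220:310,340:460,::-1],(480,360),interpolation=2)
a=cv2.resize(c["image"][200:290,190:270,::-1],(320,360),interpolation=2)
cv2.imwrite("pics/press.png",np.hstack([a,b]))
E
```

```text
[0.52125108 0.04529687 0.04376821] [0.46765432 0.19806079 0.05990949]
```

View pics/press.png

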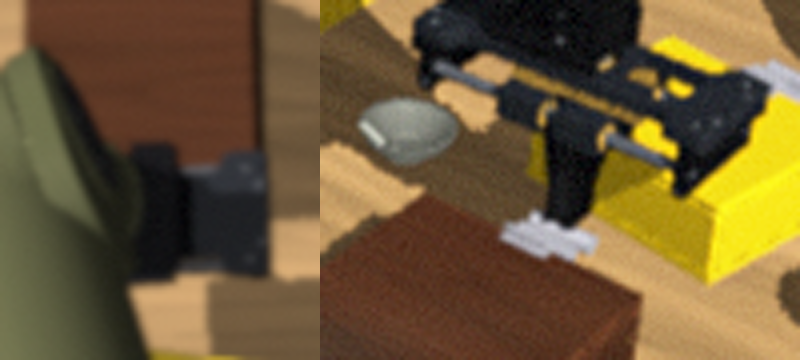

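The scene crop shows the closed fingertips directly over the left ridge at about (570,222), with the gripper body clear. Now I'll press in small steps.

Request:
{"name": "drive_tool", "arguments": {
  "moves": [
    {"x": 0,"y": 0,"z": 1,"rx": 0,"ry": 0,"rz": 0,"fingers": 1},
    {"x": 0,"y": 0,"z": 2,"rx": 0,"ry": 0,"rz": 0,"fingers": 1},
    {"x": 0,"y": 0,"z": 2,"rx": 0,"ry": 0,"rz": 0,"fingers": 1}
  ]
}}

```text
time_s: 3.55
tool_pos: [0.4675, 0.198, 0.0578]
tool_rot: [180.0, 0.0, -178.2]
force: [0.2, -0.5, 1.4]
grip_width: 0.0002
grasp_force: 1.0
```

Request:
{"name": "drive_tool", "arguments": {
  "moves": [
    {"x": 0,"y": 0,"z": 0.5,"rx": 0,"ry": 0,"rz": 0,"fingers": 1},
    {"x": 0,"y": 0,"z": 1,"rx": 0,"ry": 0,"rz": 0,"fingers": 1},
    {"x": 0,"y": 0,"z": 1,"rx": 0,"ry": 0,"rz": 0,"fingers": 1}
  ]
}}

```text
time_s: 3.92
tool_pos: [0.4673, 0.198, 0.0566]
tool_rot: [180.0, -0.0, -178.2]
force: [-1.4, -0.7, 3.3]
grip_width: 0.0005
grasp_force: 1.7
```

Request:
{"name": "drive_tool", "arguments": {
  "moves": [
    {"x": 0,"y": 0,"z": 0.5,"rx": 0,"ry": 0,"rz": 0,"fingers": 1},
    {"x": 0,"y": 0,"z": 1,"rx": 0,"ry": 0,"rz": 0,"fingers": 1},
    {"x": 0,"y": 0,"z": 1,"rx": 0,"ry": 0,"rz": 0,"fingers": 1}
  ]
}}

```text
time_s: 4.3
tool_pos: [0.4671, 0.198, 0.0555]
tool_rot: [180.0, -0.0, -178.2]
force: [-2.4, 0.1, 5.1]
grip_width: 0.0002
grasp_force: 2.3
```

Request:
{"name": "drive_tool", "arguments": {
  "moves": [
    {"x": 0,"y": 0,"z": 0.5,"rx": 0,"ry": 0,"rz": 0,"fingers": 1},
    {"x": 0,"y": 0,"z": 1,"rx": 0,"ry": 0,"rz": 0,"fingers": 1},
    {"x": 0,"y": 0,"z": 1,"rx": 0,"ry": 0,"rz": 0,"fingers": 1}
  ]
}}

```text
time_s: 4.68
tool_pos: [0.467, 0.198, 0.0546]
tool_rot: [180.0, -0.0, -178.2]
force: [-3.1, 0.4, 6.0]
grip_width: 0.0006
grasp_force: 2.8
```

Request:
{"name": "drive_tool", "arguments": {
  "moves": [
    {"x": 0,"y": 0,"z": 0.5,"rx": 0,"ry": 0,"rz": 0,"fingers": 1},
    {"x": 0,"y": 0,"z": 1,"rx": 0,"ry": 0,"rz": 0,"fingers": 1},
    {"x": 0,"y": 0,"z": 1,"rx": 0,"ry": 0,"rz": 0,"fingers": 1}
  ]
}}

```text
time_s: 5.05
tool_pos: [0.4669, 0.198, 0.0537]
tool_rot: [180.0, -0.1, -178.2]
force: [-3.2, -0.5, 6.7]
grip_width: 0.0003
grasp_force: 3.4
```

Request:
{"name": "drive_tool", "arguments": {
  "moves": [
    {"x": 0,"y": 0,"z": 0.5,"rx": 0,"ry": 0,"rz": 0,"fingers": 1},
    {"x": 0,"y": 0,"z": 1,"rx": 0,"ry": 0,"rz": 0,"fingers": 1},
    {"x": 0,"y": 0,"z": 1,"rx": 0,"ry": 0,"rz": 0,"fingers": 1}
  ]
}}

```text
time_s: 5.42
tool_pos: [0.4668, 0.198, 0.0527]
tool_rot: [180.0, -0.1, -178.2]
force: [-4.5, -0.6, 7.7]
grip_width: 0.0004
grasp_force: 3.6
```

Request:
{"name": "drive_tool", "arguments": {
  "moves": [
    {"x": 0,"y": 0,"z": 0.5,"rx": 0,"ry": 0,"rz": 0,"fingers": 1},
    {"x": 0,"y": 0,"z": 1,"rx": 0,"ry": 0,"rz": 0,"fingers": 1},
    {"x": 0,"y": 0,"z": 1,"rx": 0,"ry": 0,"rz": 0,"fingers": 1}
  ]
}}

```text
time_s: 5.8
tool_pos: [0.4674, 0.1979, 0.0513]
tool_rot: [-180.0, 0.0, -178.2]
force: [-1.5, 0.2, 1.4]
grip_width: 0.0004
grasp_force: 0.9
```

Request:
{"name": "drive_tool", "arguments": {
  "moves": [
    {"x": 0,"y": 0,"z": 0.5,"rx": 0,"ry": 0,"rz": 0,"fingers": 1},
    {"x": 0,"y": 0,"z": 1,"rx": 0,"ry": 0,"rz": 0,"fingers": 1},
    {"x": 0,"y": 0,"z": 1,"rx": 0,"ry": 0,"rz": 0,"fingers": 1}
  ]
}}

```text
time_s: 6.18
tool_pos: [0.4675, 0.1977, 0.0503]
tool_rot: [-180.0, 0.0, -178.2]
force: [0.6, 0.3, -1.3]
grip_width: 0.0007
grasp_force: 0.0
```

The force fell away just past 5 mm at about 7.7 N, so the catch has probably clicked. I'll back straight up, check, and refine the jar's position from the first pictures.

Request:
{"name": "drive_tool", "arguments": {
  "moves": [
    {"x": 0,"y": 0,"z": -20,"rx": 0,"ry": 0,"rz": 0,"fingers": 1},
    {"x": 5,"y": 0,"z": -60,"rx": 0,"ry": 0,"rz": 0,"fingers": 1},
    {"x": 5,"y": -10,"z": -110,"rx": 0,"ry": 0,"rz": 0,"fingers": 1},
    {"x": 5,"y": -40,"z": -150,"rx": 0,"ry": 0,"rz": 0,"fingers": 0.5},
    {"x": 5,"y": -90,"z": -150,"rx": 0,"ry": 0,"rz": 0,"fingers": 0},
    {"x": 5,"y": -145,"z": -150,"rx": 0,"ry": 0,"rz": 0,"fingers": -0.5},
    {"x": 5,"y": -200,"z": -150,"rx": 0,"ry": 0,"rz": 0,"fingers": -1},
    {"x": 5,"y": -200,"z": -150,"rx": 0,"ry": 0,"rz": 0,"fingers": -1}
  ]
}}

```text
time_s: 7.18
tool_pos: [0.4686, -0.0072, 0.2008]
tool_rot: [-179.9, 0.0, -178.7]
force: [-0.2, 0.9, 0.1]
grip_width: 0.0428
grasp_force: 0.0
```

```bash
python3 - <<'E'
from h import *
c=cam("top"); s=cam("scene")
save(s,"pics/open.png",150,150,470,370,2.5)
t0=cv2.imread("pics/top0.png")[:,:,::-1].astype(int); s0=cv2.imread("pics/scene0.png")[:,:,::-1].astype(int)
def cap(im,x0,y0,x1,y1,thr):
    q=im[y0:y1,x0:x1]; g=((q.max(2)-q.min(2)<45)&(q.min(2)>thr)).astype(np.uint8)
    for r in g: print("".join(".#"[i] for i in r))
    n,l,st,ce=cv2.connectedComponentsWithStats(g); return [(st[i].tolist(),(ce[i]+[x0,y0]).round(2).tolist()) for i in range(1,n)]
for thr in (130,):
    print(cap(t0,424,228,460,254,thr)); print(cap(s0,218,184,246,224,thr))
E
```

```text
....................................
....................................
....................................
....................................
....................................
...................##...............
................########............
...............##########...........
..............############..........
.............##############.........
.........#...##############.........
.......##...################........
.......##...################........
......##....################........
......##....################........
......##.....###############........
......##.....##############.........
.......#......############..........
.......#.......###########..........
.................#######............
....................................
....................................
....................................
....................................
....................................
....................................
[([12, 5, 16, 15, 183], [443.59, 240.43]), ([6, 10, 4, 9, 15], [431.0, 241.8])]
............................
............................

[... 484 characters left out ...]
........
............................
............................
.....................#......
....................##......
........#.........####......
........##############......
........##############......
........##############......
........##############......
........##############......
........##############......
........##############......
........##############......
.........############.......
...........######...........
............................
............................
............................
............................
............................
............................
[([7, 5, 13, 10, 120], [231.1, 193.41]), ([8, 21, 14, 13, 138], [232.69, 211.84])]
```

View pics/open.png

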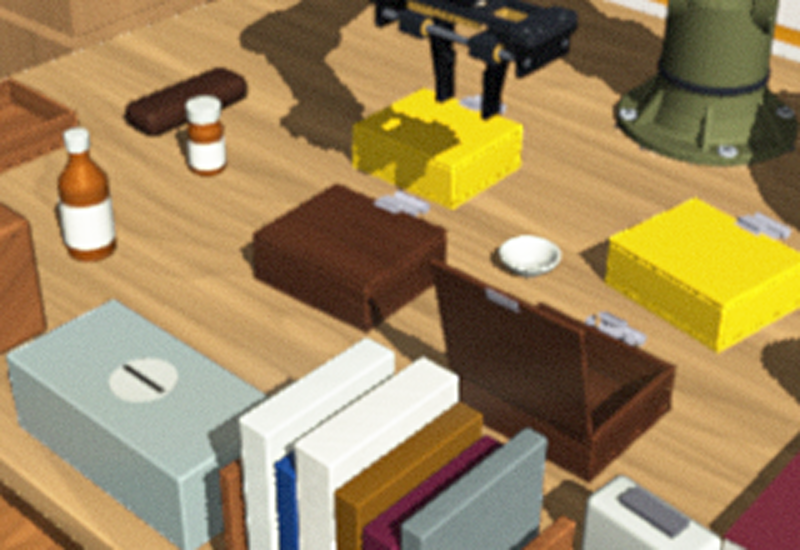

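The left lid is open, standing at about (510,340) in the crop. The right box is still shut, and the jar is at crop (205,135) with the bottle and dish undisturbed.

```bash
python3 - <<'E'
from h import *
c=cam("top"); s=cam("scene")
j=ray(c,443.8,240.4,.083); print(j, ray(c,443.8,240.4,.085))
for z,u in((.074,231.2),(.028,232.5)): print(proj(s,[*j[:2],z]),u)
print([proj(s,[*j[:2],z]).round(1) for z in(0,.085)])
p=proj(s,j); print(proj(s,j+[.002,0,0])-p,proj(s,j+[0,.002,0])-p)
print([ray(c,422,175,0), ray(c,428,160,.14)])
E
```

```text
[ 0.50123403 -0.36326685  0.083     ] [ 0.50100221 -0.36273397  0.085     ]
[231.47656709 195.04191927] 231.2
[232.60591777 209.26232751] 232.5
[array([233.3, 217.7]), array([231.2, 191.6])]
[-0.54049668  0.23222596] [0.46257527 0.2177792 ]
[array([ 0.69414592, -0.33388133,  0.        ]), array([ 0.69642233, -0.31865323,  0.14      ])]
```

Request:
{"name": "drive_tool", "arguments": {
  "moves": [
    {"x": -3,"y": -45,"z": 0,"rx": 0,"ry": 0,"rz": 0,"fingers": -1},
    {"x": -6,"y": -95,"z": 0,"rx": 0,"ry": 0,"rz": 0,"fingers": -1},
    {"x": -9,"y": -150,"z": 0,"rx": 0,"ry": 0,"rz": 0,"fingers": -1},
    {"x": -12,"y": -205,"z": 0,"rx": 0,"ry": 0,"rz": 0,"fingers": -1},
    {"x": -15,"y": -260,"z": 0,"rx": 0,"ry": 0,"rz": 0,"fingers": -1},
    {"x": -18,"y": -315,"z": 0,"rx": 0,"ry": 0,"rz": 0,"fingers": -1},
    {"x": -21,"y": -350,"z": 20,"rx": 0,"ry": 0,"rz": 0,"fingers": -1},
    {"x": -21,"y": -361,"z": 50,"rx": 0,"ry": 0,"rz": 0,"fingers": -1},
    {"x": -21,"y": -361,"z": 65,"rx": 0,"ry": 0,"rz": 0,"fingers": -1},
    {"x": -21,"y": -361,"z": 65,"rx": 0,"ry": 0,"rz": 0,"fingers": -1},
    {"x": -21,"y": -361,"z": 65,"rx": 0,"ry": 0,"rz": 0,"fingers": -1},
    {"x": -21,"y": -361,"z": 65,"rx": 0,"ry": 0,"rz": 0,"fingers": -1}
  ]
}}

```text
time_s: 8.88
tool_pos: [0.5018, -0.362, 0.1369]
tool_rot: [-180.0, 0.1, -178.1]
force: [0.0, -0.1, 0.8]
grip_width: 0.087
grasp_force: 0.0
```

Request:
{"name": "drive_tool", "arguments": {
  "moves": [
    {"x": 0,"y": -1,"z": 25,"rx": 0,"ry": 0,"rz": 0,"fingers": -1},
    {"x": 0,"y": -1,"z": 50,"rx": 0,"ry": 0,"rz": 0,"fingers": -1},
    {"x": 0,"y": -1,"z": 72,"rx": 0,"ry": 0,"rz": 0,"fingers": -1},
    {"x": 0,"y": -1,"z": 90,"rx": 0,"ry": 0,"rz": 0,"fingers": -1},
    {"x": 0,"y": -1,"z": 101,"rx": 0,"ry": 0,"rz": 0,"fingers": -1},
    {"x": 0,"y": -1,"z": 105,"rx": 0,"ry": 0,"rz": 0,"fingers": -1},
    {"x": 0,"y": -1,"z": 105,"rx": 0,"ry": 0,"rz": 0,"fingers": -1},
    {"x": 0,"y": -1,"z": 105,"rx": 0,"ry": 0,"rz": 0,"fingers": -0.2},
    {"x": 0,"y": -1,"z": 105,"rx": 0,"ry": 0,"rz": 0,"fingers": -0.1},
    {"x": 0,"y": -1,"z": 105,"rx": 0,"ry": 0,"rz": 0,"fingers": 0},
    {"x": 0,"y": -1,"z": 105,"rx": 0,"ry": 0,"rz": 0,"fingers": 0.1},
    {"x": 0,"y": -1,"z": 105,"rx": 0,"ry": 0,"rz": 0,"fingers": 0.3},
    {"x": 0,"y": -1,"z": 105,"rx": 0,"ry": 0,"rz": 0,"fingers": 1},
    {"x": 0,"y": -1,"z": 105,"rx": 0,"ry": 0,"rz": 0,"fingers": 1},
    {"x": 0,"y": -1,"z": 105,"rx": 0,"ry": 0,"rz": 0,"fingers": 1},
    {"x": 0,"y": -1,"z": 105,"rx": 0,"ry": 0,"rz": 0,"fingers": 1}
  ],
  "force": 12
}}

```text
time_s: 10.88
tool_pos: [0.5009, -0.3634, 0.0306]
tool_rot: [-180.0, 0.0, -178.2]
force: [0.3, -0.8, 0.9]
grip_width: 0.0416
grasp_force: 12.0
```

Jar held (41.6 mm, 12 N). Next I'll lift it and carry it over the open box.

Request:
{"name": "drive_tool", "arguments": {
  "moves": [
    {"x": 0,"y": 0,"z": -15,"rx": 0,"ry": 0,"rz": 0,"fingers": 1},
    {"x": 0,"y": 0,"z": -45,"rx": 0,"ry": 0,"rz": 0,"fingers": 1},
    {"x": 0,"y": 0,"z": -85,"rx": 0,"ry": 0,"rz": 0,"fingers": 1},
    {"x": -2,"y": 15,"z": -120,"rx": 0,"ry": 0,"rz": 0,"fingers": 1},
    {"x": -6,"y": 45,"z": -130,"rx": 0,"ry": 0,"rz": 0,"fingers": 1},
    {"x": -13,"y": 85,"z": -130,"rx": 0,"ry": 0,"rz": 0,"fingers": 1},
    {"x": -20,"y": 130,"z": -130,"rx": 0,"ry": 0,"rz": 0,"fingers": 1},
    {"x": -26,"y": 175,"z": -130,"rx": 0,"ry": 0,"rz": 0,"fingers": 1},
    {"x": -33,"y": 220,"z": -130,"rx": 0,"ry": 0,"rz": 0,"fingers": 1},
    {"x": -40,"y": 265,"z": -130,"rx": 0,"ry": 0,"rz": 0,"fingers": 1},
    {"x": -46,"y": 310,"z": -130,"rx": 0,"ry": 0,"rz": 0,"fingers": 1},
    {"x": -53,"y": 355,"z": -130,"rx": 0,"ry": 0,"rz": 0,"fingers": 1},
    {"x": -60,"y": 400,"z": -130,"rx": 0,"ry": 0,"rz": 0,"fingers": 1},
    {"x": -66,"y": 445,"z": -130,"rx": 0,"ry": 0,"rz": 0,"fingers": 1},
    {"x": -73,"y": 490,"z": -130,"rx": 0,"ry": 0,"rz": 0,"fingers": 1},
    {"x": -79,"y": 525,"z": -130,"rx": 0,"ry": 0,"rz": 0,"fingers": 1},
    {"x": -82,"y": 550,"z": -130,"rx": 0,"ry": 0,"rz": 0,"fingers": 1},
    {"x": -83,"y": 560,"z": -130,"rx": 0,"ry": 0,"rz": 0,"fingers": 1},
    {"x": -83,"y": 560,"z": -130,"rx": 0,"ry": 0,"rz": 0,"fingers": 1},
    {"x": -83,"y": 560,"z": -130,"rx": 0,"ry": 0,"rz": 0,"fingers": 1}
  ]
}}

```text
time_s: 13.38
tool_pos: [0.5667, 0.1969, 0.1607]
tool_rot: [-179.9, 0.0, -178.4]
force: [0.3, -0.4, -1.4]
grip_width: 0.041
grasp_force: 12.0
```

```bash
python3 - <<'E'
from h import *
o=sensors.get_obs(); print(o["tool_pos"],o["grip_width"],o["grasp_force"],o["force"])
s=cam("scene"); c=cam("top")
d=np.array([np.cos(.031),np.sin(.031)]);e=np.array([-d[1],d[0]]); b=np.array([.571,.1993])
pts=[[*(b+a*d+q*e),.05] for a in(-.065,.065) for q in(-.075,.075)]
save(s,"pics/over.png",300,130,500,330,3,pts)
E
```

```text
[0.56665058 0.19688388 0.160713  ] 0.04103251502960197 11.99745203585735 [ 0.29085901 -0.35181115 -1.36320746]
```

View pics/over.png

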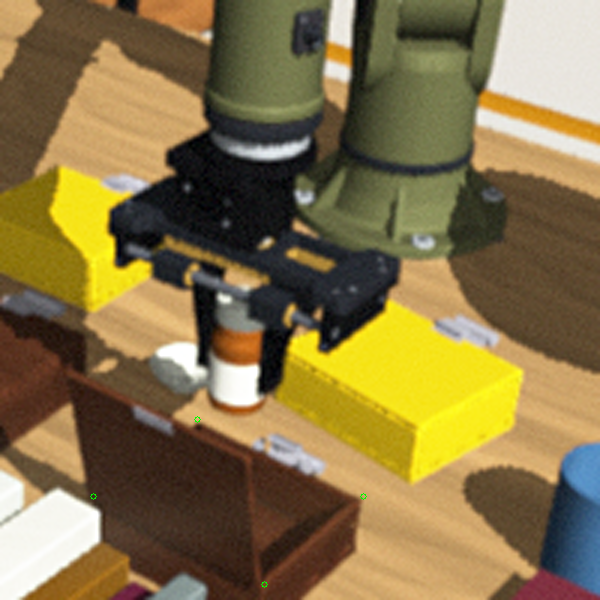

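The jar is held upright above the open box. The projected rim markers agree to about 2 mm: box corner at crop (360,500), marker at (363,496). Lowering now.

Request:
{"name": "drive_tool", "arguments": {
  "moves": [
    {"x": 0,"y": 2,"z": 15,"rx": 0,"ry": 0,"rz": 0,"fingers": 1},
    {"x": 0,"y": 2,"z": 40,"rx": 0,"ry": 0,"rz": 0,"fingers": 1},
    {"x": 0,"y": 2,"z": 65,"rx": 0,"ry": 0,"rz": 0,"fingers": 1},
    {"x": 0,"y": 2,"z": 85,"rx": 0,"ry": 0,"rz": 0,"fingers": 1},
    {"x": 0,"y": 2,"z": 100,"rx": 0,"ry": 0,"rz": 0,"fingers": 1},
    {"x": 0,"y": 2,"z": 110,"rx": 0,"ry": 0,"rz": 0,"fingers": 1},
    {"x": 0,"y": 2,"z": 116,"rx": 0,"ry": 0,"rz": 0,"fingers": 1},
    {"x": 0,"y": 2,"z": 119,"rx": 0,"ry": 0,"rz": 0,"fingers": 1},
    {"x": 0,"y": 2,"z": 120,"rx": 0,"ry": 0,"rz": 0,"fingers": 1},
    {"x": 0,"y": 2,"z": 120,"rx": 0,"ry": 0,"rz": 0,"fingers": 1},
    {"x": 0,"y": 2,"z": 120,"rx": 0,"ry": 0,"rz": 0,"fingers": 1}
  ]
}}

```text
time_s: 14.85
tool_pos: [0.5666, 0.2012, 0.041]
tool_rot: [180.0, 0.0, -178.2]
force: [0.9, 0.0, -2.3]
grip_width: 0.0414
grasp_force: 12.0
```

Request:
{"name": "drive_tool", "arguments": {
  "moves": [
    {"x": 0,"y": 0,"z": 0.5,"rx": 0,"ry": 0,"rz": 0,"fingers": 1},
    {"x": 0,"y": 0,"z": 1,"rx": 0,"ry": 0,"rz": 0,"fingers": 1},
    {"x": 0,"y": 0,"z": 1.5,"rx": 0,"ry": 0,"rz": 0,"fingers": 1},
    {"x": 0,"y": 0,"z": 2,"rx": 0,"ry": 0,"rz": 0,"fingers": 1},
    {"x": 0,"y": 0,"z": 2,"rx": 0,"ry": 0,"rz": 0,"fingers": 1}
  ]
}}

```text
time_s: 15.48
tool_pos: [0.5663, 0.201, 0.0385]
tool_rot: [-180.0, -0.0, -178.2]
force: [-0.7, 0.6, -1.1]
grip_width: 0.0411
grasp_force: 12.0
```

Request:
{"name": "drive_tool", "arguments": {
  "moves": [
    {"x": 0,"y": 0,"z": 0.5,"rx": 0,"ry": 0,"rz": 0,"fingers": 1},
    {"x": 0,"y": 0,"z": 1,"rx": 0,"ry": 0,"rz": 0,"fingers": 1},
    {"x": 0,"y": 0,"z": 1,"rx": 0,"ry": 0,"rz": 0,"fingers": 1},
    {"x": 0,"y": 0,"z": 1,"rx": 0,"ry": 0,"rz": 0,"fingers": 1}
  ]
}}

```text
time_s: 15.98
tool_pos: [0.5663, 0.201, 0.0376]
tool_rot: [180.0, 0.0, -178.2]
force: [0.6, -0.6, -2.0]
grip_width: 0.0417
grasp_force: 12.0
```

Request:
{"name": "drive_tool", "arguments": {
  "moves": [
    {"x": 0,"y": 0,"z": 0.5,"rx": 0,"ry": 0,"rz": 0,"fingers": 1},
    {"x": 0,"y": 0,"z": 0.5,"rx": 0,"ry": 0,"rz": 0,"fingers": 1},
    {"x": 0,"y": 0,"z": 0.5,"rx": 0,"ry": 0,"rz": 0,"fingers": 1}
  ]
}}

```text
time_s: 16.35
tool_pos: [0.5664, 0.201, 0.0375]
tool_rot: [180.0, 0.0, -178.2]
force: [-1.7, -0.6, 4.3]
grip_width: 0.0413
grasp_force: 12.0
```

Request:
{"name": "drive_tool", "arguments": {
  "moves": [
    {"x": 0,"y": 0,"z": 0.5,"rx": 0,"ry": 0,"rz": 0,"fingers": 1},
    {"x": 0,"y": 0,"z": 0.5,"rx": 0,"ry": 0,"rz": 0,"fingers": 1},
    {"x": 0,"y": 0,"z": 0.5,"rx": 0,"ry": 0,"rz": 0,"fingers": 1}
  ]
}}

```text
time_s: 16.73
tool_pos: [0.5664, 0.201, 0.0375]
tool_rot: [180.0, 0.0, -178.2]
force: [-4.5, -1.9, 7.5]
grip_width: 0.0413
grasp_force: 12.0
```

Floor contact. I'll relieve the load, open gently to about 62 mm, and rise.

Request:
{"name": "drive_tool", "arguments": {
  "moves": [
    {"x": 0,"y": 0,"z": -0.8,"rx": 0,"ry": 0,"rz": 0,"fingers": 1},
    {"x": 0,"y": 0,"z": -0.8,"rx": 0,"ry": 0,"rz": 0,"fingers": 1},
    {"x": 0,"y": 0,"z": -0.8,"rx": 0,"ry": 0,"rz": 0,"fingers": 0},
    {"x": 0,"y": 0,"z": -0.8,"rx": 0,"ry": 0,"rz": 0,"fingers": -0.1},
    {"x": 0,"y": 0,"z": -0.8,"rx": 0,"ry": 0,"rz": 0,"fingers": -0.25},
    {"x": 0,"y": 0,"z": -0.8,"rx": 0,"ry": 0,"rz": 0,"fingers": -0.42},
    {"x": 0,"y": 0,"z": -0.8,"rx": 0,"ry": 0,"rz": 0,"fingers": -0.42},
    {"x": 0,"y": 0,"z": -0.8,"rx": 0,"ry": 0,"rz": 0,"fingers": -0.42}
  ]
}}

```text
time_s: 17.73
tool_pos: [0.5664, 0.201, 0.0374]
tool_rot: [180.0, 0.0, -178.2]
force: [-1.0, 0.2, -0.4]
grip_width: 0.0618
grasp_force: 0.0
```

Request:
{"name": "drive_tool", "arguments": {
  "moves": [
    {"x": 0,"y": 0,"z": -10,"rx": 0,"ry": 0,"rz": 0,"fingers": -0.42},
    {"x": 0,"y": 0,"z": -30,"rx": 0,"ry": 0,"rz": 0,"fingers": -0.42},
    {"x": 0,"y": 0,"z": -60,"rx": 0,"ry": 0,"rz": 0,"fingers": -0.42},
    {"x": 0,"y": 0,"z": -95,"rx": 0,"ry": 0,"rz": 0,"fingers": -0.42},
    {"x": 0,"y": 0,"z": -130,"rx": 0,"ry": 0,"rz": 0,"fingers": -0.42},
    {"x": 20,"y": -20,"z": -160,"rx": 0,"ry": 0,"rz": 0,"fingers": -0.42},
    {"x": 40,"y": -60,"z": -165,"rx": 0,"ry": 0,"rz": 0,"fingers": -0.42},
    {"x": 60,"y": -110,"z": -165,"rx": 0,"ry": 0,"rz": 0,"fingers": -0.42},
    {"x": 80,"y": -160,"z": -165,"rx": 0,"ry": 0,"rz": 0,"fingers": -0.42},
    {"x": 90,"y": -210,"z": -165,"rx": 0,"ry": 0,"rz": 0,"fingers": -0.42},
    {"x": 90,"y": -260,"z": -165,"rx": 0,"ry": 0,"rz": 0,"fingers": -0.42},
    {"x": 90,"y": -280,"z": -165,"rx": 0,"ry": 0,"rz": 0,"fingers": -0.42},
    {"x": 90,"y": -280,"z": -165,"rx": 0,"ry": 0,"rz": 0,"fingers": -0.42},
    {"x": 90,"y": -280,"z": -165,"rx": 0,"ry": 0,"rz": 0,"fingers": -0.42}
  ]
}}

```text
time_s: 19.48
tool_pos: [0.4854, -0.0804, 0.203]
tool_rot: [179.9, 0.1, -178.1]
force: [-0.1, 0.0, 0.6]
grip_width: 0.0622
grasp_force: 0.0
```

```bash
python3 - <<'E'
from h import *
s=cam("scene"); c=cam("top")
a=cv2.resize(c["image"][130:310,90:310,::-1],(440,360),interpolation=2)
b=cv2.resize(s["image"][180:360,280:460,::-1],(360,360),interpolation=2)
cv2.imwrite("pics/end.png",np.hstack([a,b]))
for n,im in(("top",c),("scene",s)):
    d=np.abs(im["image"].astype(int)-cv2.imread(f"pics/{n}0.png")[:,:,::-1]).max(2)
    m=cv2.morphologyEx((d>60).astype(np.uint8),cv2.MORPH_OPEN,np.ones((3,3)))
    k,l,st,_=cv2.connectedComponentsWithStats(m); print(n,[x.tolist() for x in st[1:] if x[4]>12])
E
```

```text
top [[185, 169, 67, 26, 1403], [316, 188, 60, 22, 615], [277, 207, 26, 10, 194], [214, 210, 16, 17, 216], [378, 220, 3, 7, 21], [291, 222, 78, 217, 8028], [320, 226, 20, 27, 254], [372, 230, 11, 24, 199], [431, 234, 44, 32, 645], [219, 239, 12, 5, 59], [274, 243, 3, 11, 33], [330, 246, 14, 19, 182], [245, 264, 9, 4, 31], [381, 283, 214, 197, 9953], [156, 380, 20, 13, 170], [328, 408, 8, 8, 50], [294, 412, 45, 49, 1410], [0, 441, 53, 39, 1368], [376, 442, 46, 23, 246], [46, 444, 102, 36, 2111], [277, 458, 5, 5, 22], [295, 459, 33, 15, 365], [222, 461, 56, 19, 649], [184, 476, 32, 4, 101], [341, 476, 17, 4, 58]]
scene [[282, 0, 58, 105, 2602], [326, 0, 61, 31, 773], [427, 0, 45, 89, 2161], [457, 0, 52, 157, 2994], [557, 0, 83, 39, 1708], [293, 49, 6, 8, 37], [318, 63, 8, 36, 194], [293, 67, 4, 28, 112], [306, 71, 11, 18, 158], [440, 77, 5, 3, 15], [440, 82, 5, 6, 24], [446, 92, 4, 4, 16], [425, 98, 6, 4, 24], [412, 104, 23, 50, 663], [443, 109, 6, 8, 32], [298, 111, 25, 6, 115], [447, 113, 10, 14, 81], [228, 123, 122, 96, 4571], [439, 140, 5, 3, 15], [431, 145, 5, 8, 33], [372, 169, 11, 9, 39], [448, 187, 7, 11, 48], [606, 187, 30, 20, 201], [224, 188, 14, 11, 132], [221, 200, 19, 18, 266], [620, 213, 11, 14, 99], [622, 230, 18, 26, 296], [324, 257, 36, 33, 641], [517, 258, 16, 10, 91], [373, 272, 15, 16, 116], [398, 275, 11, 7, 40], [301, 279, 25, 15, 173], [401, 284, 7, 5, 28]]
```

View pics/end.png

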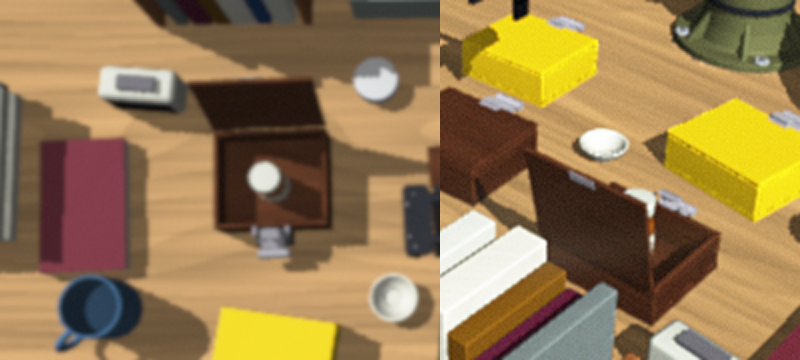

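The jar stands upright in the open left box, with its cap at crop (265,178). The lid is open and everything around it is unmoved. The gripper is clear at z 0.2 m, so I'll hand the job in.

```bash
python3 -c "
from cell import workorder; print(workorder.sign_off())"
```

```text
the job is handed in; nothing more can be done
None
```

The left-hand catch clicked at about 8 N and its lid sprang open, so I left the right-hand box alone; the pill jar now stands upright in the left box with the lid open, and the job was handed in after about 20 s of the 72 s allowed.

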